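# Hold the long cuvette in the photometer beam

## Robot

A 6-joint arm with a two-finger parallel gripper is mounted at the origin on a cart in front of the work surface, level with it; the furniture and walls round the work are solid. World frame = base frame: x ahead of the robot, y to its left, z up, the work surface at z = 0. Lengths are in m, angles in rad, forces in N, time in s.
With the tool pointing down it reaches from about 0.25 to 0.8 m from the base axis. Payload 3.9 kg.
Tool frame: the origin (TCP) lies midway between the tips of the shut fingers; the grasp point (between the pads) lies 19 mm behind it (ctrl.pinch_z is the distance from the TCP to the grasp point, in m); z points along the fingers, y is the line along which they close (so a half turn about z gives the same grasp; the last joint's range is limited). The gripper opens to 85 mm and grips with 20 to 120 N. Pads are 22 mm wide; open, the fingers measure 114 mm over their backs; the gripper's body (76 mm by 85 mm) begins 54 mm behind the grasp point. The pads swing forward as they close: fully open they stand 13 mm farther back than shut.
Start: joints at [-1.162, 0.26, -0.138, 1.173, 0, 1.571], TCP at [0.209, -0.482, 0.231] pointing down, gripper open.
Joint ranges: [-2.78, 2.78], [-0.83, 1.72], [-1.28, 1.37], [-1.9, 2.12], [-1.57, 1.48], [-3.14, 3.14]. Speed limits (rad/s): [2.57, 2.57, 3.14, 3.14, 3.14, 3.14].

## Interface

Orientations are given as [roll, pitch, yaw] about the fixed x, y, z axes, in that order (R = Rz(yaw) Ry(pitch) Rx(roll)).
In Python, from rig import ctrl gives the robot as it stands.
- The arm moves only by the tool drive_tool, never from a script. Its argument "plan" is a list of rows, each a list of 2 entries, a list of its own where there are three numbers: the shift along the world's x, y, z each as a share of 4 cm, from -1 to 1, then the turn, a rotation vector about the world's x, y, z each as a share of 6 degrees, from -1 to 1. In form: [[[dx, dy, dz], [ax, ay, az]], ...]. A call has 1 to 20 rows; each row shifts and turns the commanded pose from where the row before left it; what a row does not reach is not made up. A row lasts 1/12 s, in which the tool goes at most 41.7 mm and 7.16 degrees, less where a joint would pass 70% of its speed; a pose out of reach is approached as far as the arm can. A call with a number of a shift or a turn outside -1 to 1 is refused whole. A call with a gripper value outside its range is refused whole. "claw" is the opening in per cent of the stroke, from 0 (shut) to 100 (fully open), set as the call begins (left out, the last holds). The fingers move at their own pace and stop on an object; "force" is the grip in N (left out, the last holds). Time passes only in rows, so rows that do not move let the fingers close. It gives the time, the measured TCP pose, the force, the opening and the grip force at its end, in the units of the state.
- ctrl.observe(): the state, without advancing time (a new reading comes with each control period).
- ctrl.read_camera(name): name is "scene" or "side" or "wrist"; returns a dict with "color" (400x640x3 uint8, blue, green, red), "camera_matrix" (3x3 intrinsics, pixels), "distortion" ([k1, k2, p1, p2, k3] as OpenCV has them; the pictures are not rectified), "pose" (4x4, takes a point from camera to world coordinates). Camera axes: x right, y down, z forward; pixel columns grow to the right and rows downward; lengths in m; the calibration is good to about 2 mm. A picture is of the moment at which its call begins. There is no depth.
- ctrl.hand_in(): hands the job in; it is judged then, once.
The state is a dict: "t": time; "joint_positions": joint angles; "joint_vel": joint speeds; "tau": joint torques, N m; "eef_pos": TCP position; "tcp_rot": TCP orientation; "ft_force": force on the tool from outside, world axes, zero at the start; "torque": the same for the moment, N m; "finger_gap": finger opening in m; "grip_force": force on a finger pad.
Only numpy, scipy, OpenCV 4.12 (cv2) and the standard library are available. Lean on these libraries where they do the work, as an engineer would, in place of code of your own. Each camera call takes 0.05 s, during which the arm holds its last target. There are 200 camera calls.

## Task

Take the long glass cuvette out of its rack, gripping it only by its two frosted sides (never touching its clear windows), and hold it upright in the light path of the small photometer, centred on the beam between lamp and detector, so that the light goes straight in through one clear window and out through the other. Finish while still holding it there in the air, still, touching no part of the photometer; do not bump the photometer on the way, and leave the two square cuvettes, the beaker and the dish where they stand.

Things in the scene. Friction and masses are not known exactly. Their poses are not given: they have to be found in the camera images.
- long_cell: Long open glass cuvette, 16 (x) x 30 (y) x 50 (z) mm, about 42 g, upright in any one of the three rack pockets, y along the rack. Origin: centre of underside; z up. Frosted sides (matt white, ribbed): the wide 30 x 50 mm faces at x = +-8 mm. Clear windows: the narrow end faces at y = +-15 mm, 12 mm wide. Light is to pass along y; either window may face the lamp.
- cell_centre (a point): Centre of the long cuvette, 25 mm above its underside; axes as the cuvette's.
- frosted_a: Frosted side of the long cuvette at its x = +8 mm (a part of it; origin and axes are those of the cuvette).
- frosted_b: Frosted side of the long cuvette at its x = -8 mm (a part of it; origin and axes are those of the cuvette).
- window_a: Clear window of the long cuvette at its y = +15 mm (a part of it; origin and axes are those of the cuvette).
- window_b: Clear window of the long cuvette at its y = -15 mm (a part of it; origin and axes are those of the cuvette).
- rack: Grey plastic cuvette rack, fixed, 44 (x) x 190 (y) x 22 (z) mm; origin: centre of its underside. Three equal pockets 18 (x) x 32 (y) mm, 10 mm deep, at y = -60, 0 and +60 mm. A cuvette in it stands 12 mm above the desk, its top at 62 mm: 40 mm stand out above the rack.
- square_cell_1: Square cuvette, 16 x 16 x 50 mm, loose in a rack pocket; origin: centre of its underside. Leave alone.
- square_cell_2: The other square cuvette, the same; leave alone.
- photometer: Photometer, fixed: base plate 90 (x) x 250 (y) x 12 (z) mm; origin: centre of its underside. Grey lamp house at +y, 60 mm wide, top at z = 104 mm; black detector head at -y, 50 mm wide, top at 100 mm. Their lens rings face each other across a gap from y = -40 to +39 mm, open above and on both x sides. The beam runs along y at x = 0, z = 75 mm.
- beam_mid (a point): Middle of the light beam, halfway between the lens rings, 75 mm above the desk; its y axis is the beam's direction, z up.
- beaker: Small glass beaker, 45 mm across, 57 mm high, loose bystander; origin: centre of its underside.
- dish: Closed culture dish, 59 mm across, 16 mm high, loose bystander; origin: centre of its underside.
Things that resemble listed ones, but are neither listed nor needed, are in the scene too. What is shaped like the long_cell but pink or turquoise is not meant.

How it is judged:
By the outcome, as a careful person would: the job done as asked, in the order asked, and still so for the second after the job is handed in, while the arm keeps its last pose, push and grip.
It also fails if it takes over 40 s, if anything falls off the work surface, if the arm or the gripper's body presses on something with over 40 N, if the wrist force passes 120 N, or if a joint passes its speed limit or range.

## Working session

There is one attempt and no reset: what is moved stays moved. The work goes in short steps, Python scripts to look and compute and a tool call to move; the robot and the scene stay as the last step left them, time stands still between calls to the robot, and variables do not carry over. Pictures are saved under pics/ and viewed, at most 10 in all, crops included, and the job is handed in when it is done.

Besides the shell and the picture viewer there is one more tool, called after "Call:" as name(argument=value, ...) on one line, values as JSON. drive_tool: Moves the arm, as the interface text tells. Its arguments: {"type":"object","properties":{"plan":{"type":"array"},"claw":{"type":"number"},"force":{"type":"number"}},"required":["plan"]}

```bash
mkdir -p pics
cat > h.py <<'E'
import cv2,numpy as np
from rig import ctrl
def snap(n,f):
    d=ctrl.read_camera(n); cv2.imwrite('pics/'+f,d['color']); np.savez('pics/'+f[:-4]+'.npz',K=d['camera_matrix'],D=d['distortion'],P=d['pose']); return d
def load(f):
    return np.load('pics/'+f+'.npz')
def onplane(c,uv,z):
    n=cv2.undistortPoints(np.array(uv,float).reshape(-1,1,2),c['K'],np.array(c['D'],float)).reshape(-1,2)
    P=c['P']; r=np.c_[n,np.ones(len(n))]@P[:3,:3].T; o=P[:3,3]
    return o+r*((np.array(z)-o[2])/r[:,2])[:,None]
def proj(c,X):
    T=np.linalg.inv(c['P']); return cv2.projectPoints(np.array(X,float).reshape(-1,1,3),cv2.Rodrigues(T[:3,:3])[0],T[:3,3],c['K'],np.array(c['D'],float))[0].reshape(-1,2)
E
python3 - <<'E'
from h import *
np.set_printoptions(precision=3,suppress=True)
for n in ('scene','side'): d=snap(n,n+'1.png'); print(n,d['pose'],d['camera_matrix'][0,0])
print(ctrl.observe())
E
```

```text
scene [[ 0.461 -0.538  0.706  0.003]
 [-0.887 -0.264  0.379 -0.376]
 [-0.017 -0.801 -0.599  0.602]
 [ 0.     0.     0.     1.   ]] 365.20924454069564
side [[ 0.824 -0.287  0.488  0.035]
 [-0.566 -0.439  0.698 -0.871]
 [ 0.014 -0.851 -0.524  0.671]
 [ 0.     0.     0.     1.   ]] 501.60561043426867
{'t': 0.1, 'joint_positions': array([-1.162,  0.261, -0.139,  1.173, -0.   ,  1.571]), 'joint_vel': array([-0.002,  0.   ,  0.001,  0.   , -0.   ,  0.   ]), 'tau': array([ -0.   , -40.651,  25.453,   0.01 ,  -0.   ,  -0.   ]), 'eef_pos': array([ 0.208, -0.481,  0.231]), 'tcp_rot': array([-3.14 ,  0.   ,  0.409]), 'ft_force': array([-0.202,  0.156, -0.801]), 'torque': array([ 0.014, -0.025,  0.007]), 'grip_force': 0.0, 'finger_gap': 0.08544578708034462}
```

View pics/scene1.png

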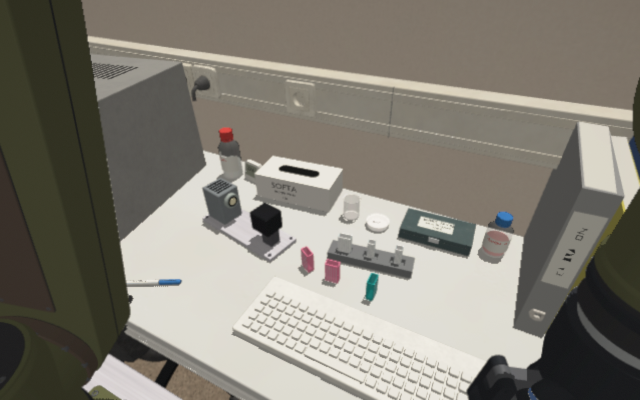

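View pics/side1.png

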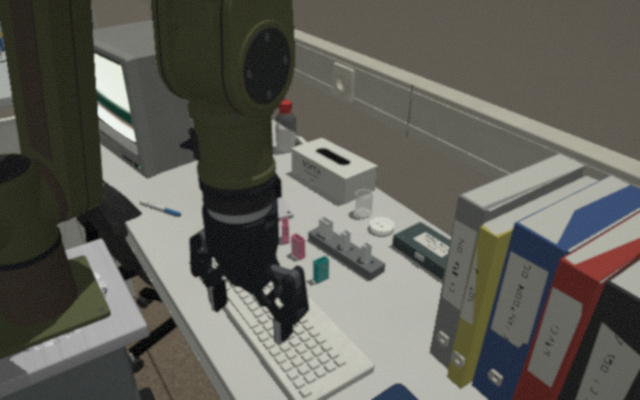

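Scene: the photometer is at (205-295, 180-255). The rack is at (330-412, 240-272) with three cells at (345,243), (371,250) and (398,256). The one at (345,243) looks wider, so it is probably the long cell. The pink and turquoise decoys stand in front of the rack. I'll confirm with an enlarged crop.

Run:
```python
from h import *
i=cv2.imread('pics/scene1.png')
a=cv2.resize(i[225:280,320:420],None,fx=8,fy=8,interpolation=cv2.INTER_CUBIC)[:300]
a=cv2.resize(i[228:278,322:422],(800,400),interpolation=cv2.INTER_CUBIC)
b=cv2.resize(i[172:262,195:305],(244,200),interpolation=cv2.INTER_CUBIC)
cv2.imwrite('pics/c1.png',a)
cv2.imwrite('pics/c2.png',cv2.resize(i[174:260,198:302],None,fx=6.5,fy=6.5,interpolation=cv2.INTER_CUBIC))
```

```text
(no output)
```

View pics/c1.png

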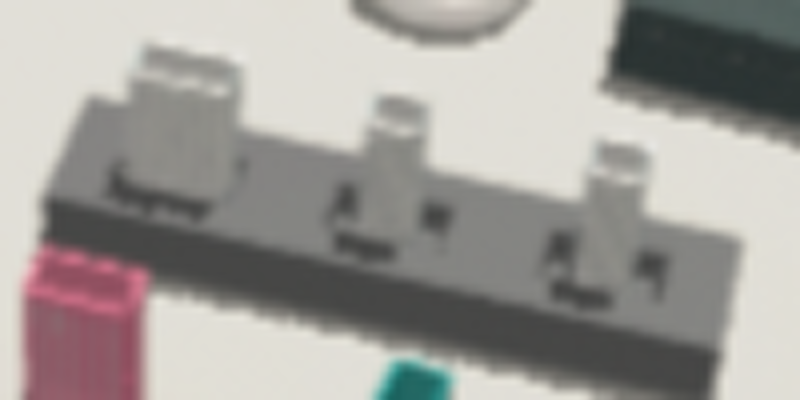

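View pics/c2.png

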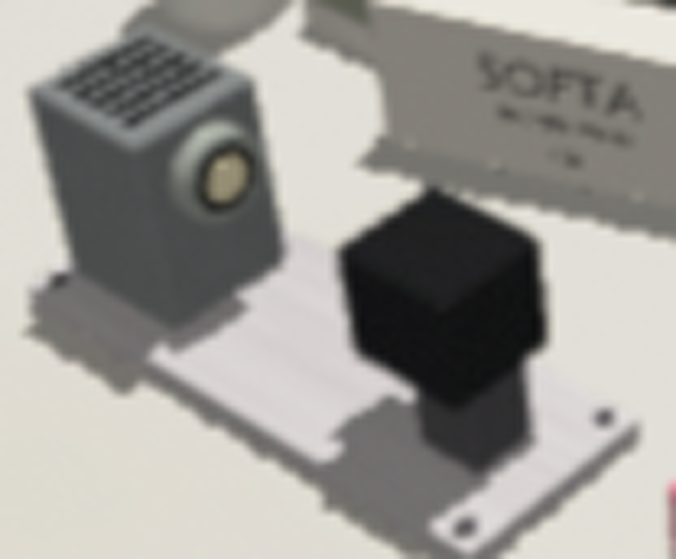

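The left cell (crop 130-240, 45-215) is colourless, wide and ribbed and fills its pocket, so it is the long cell. The other two are narrow with pocket gaps beside them, so they are the square ones. The pink and turquoise ones stand outside the rack. The photometer's lamp is at the left and its detector at the right.

Run:
```python
from h import *
np.set_printoptions(precision=4,suppress=True)
c=load('scene1')
f=lambda p,s,o:(np.array(p)+.5)/s-.5+np.array(o)
R=onplane(c,f([(88,95),(742,240),(716,345),(45,200)],8,(322,228)),.022);print(R)
m=R.mean(0);ax=(R[0]+R[3]-R[1]-R[2]);print(m,np.linalg.norm(ax)/2,np.degrees(np.arctan2(ax[1],ax[0])))
T=onplane(c,f([(145,45),(242,65),(238,92),(133,78)],8,(322,228)),.062);print(T,T.mean(0))
P=onplane(c,f([(637,425),(472,545)],6.5,(198,174)),.012);print(P,np.linalg.norm(P[0]-P[1]))
L=onplane(c,f([(152,33),(252,85),(133,143),(33,90)],6.5,(198,174)),.104);print(L,L.mean(0))
D=onplane(c,f([(433,190),(540,243),(443,308),(342,250)],6.5,(198,174)),.100);print(D,D.mean(0))
e=L.mean(0)-D.mean(0);print(np.degrees(np.arctan2(e[1],e[0])))
d=ctrl.read_camera('wrist');P=d['pose'];s=ctrl.observe()
from scipy.spatial.transform import Rotation as Ro
A=np.eye(4);A[:3,:3]=Ro.from_euler('xyz',s['tcp_rot']).as_matrix();A[:3,3]=s['eef_pos']
print(np.linalg.inv(A)@P,d['camera_matrix'])
```

```text
[[ 0.5793 -0.0961  0.022 ]
 [ 0.6062 -0.2838  0.022 ]
 [ 0.5649 -0.2886  0.022 ]
 [ 0.5344 -0.1046  0.022 ]]
[ 0.5712 -0.1933  0.022 ] 0.18806607642430545 98.77597931703232
[[ 0.5653 -0.1207  0.062 ]
 [ 0.5696 -0.1483  0.062 ]
 [ 0.5589 -0.1517  0.062 ]
 [ 0.5513 -0.1235  0.062 ]] [ 0.5613 -0.136   0.062 ]
[[ 0.5513 -0.0109  0.012 ]
 [ 0.472   0.0089  0.012 ]] 0.08180051296662783
[[0.578  0.2187 0.104 ]
 [0.5659 0.1605 0.104 ]
 [0.5161 0.1759 0.104 ]
 [0.5266 0.2331 0.104 ]] [0.5466 0.1971 0.104 ]
[[0.5448 0.0639 0.1   ]
 [0.5354 0.0127 0.1   ]
 [0.4909 0.0227 0.1   ]
 [0.5018 0.0722 0.1   ]] [0.5182 0.0429 0.1   ]
79.55700405797958
[[-0.0006 -0.9564 -0.2921  0.0752]
 [ 1.     -0.0002 -0.0012 -0.0011]
 [ 0.0011 -0.2921  0.9564 -0.1427]
 [ 0.      0.      0.      1.    ]] [[312.1115   0.     319.055 ]
 [  0.     312.1115 196.35  ]
 [  0.       0.       1.    ]]
```

Call:
drive_tool(plan=[[[0,0.9,0],[0,0,0.8]],[[0,0.9,0],[0,0,0.8]],[[0,0.9,0],[0,0,0.8]],[[0,0.9,0],[0,0,0.8]],[[0.7,0.7,0],[0,0,0.8]],[[0.7,0.7,0],[0,0,0.8]],[[0.7,0.7,0],[0,0,0.8]],[[0.8,0.7,0],[0,0,0.8]],[[0.8,0.7,0],[0,0,0.8]],[[0.8,0.7,0],[0,0,0.8]],[[0.8,0.5,0],[0,0,0.8]],[[0.8,0.35,0],[0,0,0.8]],[[0.9,0,0],[0,0,0.8]],[[0.9,0,0],[0,0,0.8]],[[0.95,0,0],[0,0,0.8]],[[0,0,0],[0,0,0.57]],[[0,0,0],[0,0,0]],[[0,0,0],[0,0,0]],[[0,0,0],[0,0,0]]], claw=60, force=30)

```text
t: 1.73
eef_pos: [0.5595, -0.1373, 0.2312]
tcp_rot: [-3.14, -0.0, 1.724]
ft_force: [-0.1, 0.4, -1.3]
finger_gap: 0.0514
grip_force: 0.0
```

Run:
```python
from h import *
snap('wrist','w1.png'); print(ctrl.observe())
```

```text
{'t': 1.7833, 'joint_positions': array([-2.40854338e-01,  3.48705173e-01, -9.31863869e-03,  1.21349895e+00,
       -8.54377130e-05,  1.17718765e+00]), 'joint_vel': array([-0.00151995, -0.01029622,  0.00185045, -0.00272707, -0.00066792,
       -0.00627002]), 'tau': array([ 1.72458692e-01, -4.50522065e+01,  2.56813949e+01, -3.53491399e-02,
        7.58871320e-03,  6.75747768e-03]), 'eef_pos': array([ 0.55947591, -0.137448  ,  0.23149884]), 'tcp_rot': array([-3.14088900e+00, -1.99700237e-04,  1.72355063e+00]), 'ft_force': array([ 0.50433319, -0.57303878, -0.54247995]), 'torque': array([-0.00357449,  0.04541445,  0.00204523]), 'grip_force': 0.0, 'finger_gap': 0.05102455735732709}
```

View pics/w1.png

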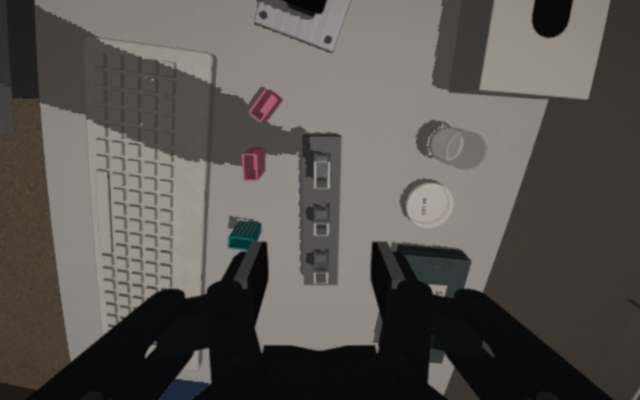

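Wrist view: the rack spans (303-340, 133-285) with the long cell at (321,170) in the far pocket. The square cells are at (321,215) and (321,265), and the pink decoys at (265,105) and (253,163) are well clear of the open fingers.

Run:
```python
from h import *
i=cv2.imread('pics/w1.png')
cv2.imwrite('pics/c3.png',cv2.resize(i[125:215,285:355],None,fx=6.5,fy=6.5,interpolation=cv2.INTER_CUBIC))
```

```text
(no output)
```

View pics/c3.png

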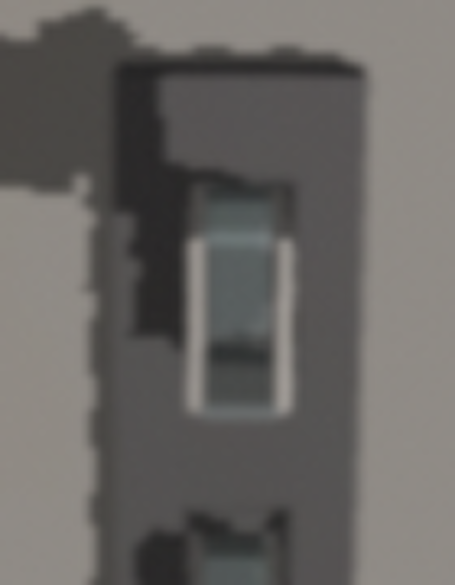

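The cell's top rim spans crop (186-295, 235-413), and it is aligned with the image axes.

Run:
```python
from h import *
np.set_printoptions(precision=4,suppress=True)
c=load('w1');f=lambda p:(np.array(p)+.5)/6.5-.5+np.array((285,125))
T=onplane(c,f([(187,235),(294,235),(294,413),(187,413)]),.062);print(T,T.mean(0))
x=T[1]-T[0]+T[2]-T[3];y=T[0]-T[3]+T[1]-T[2];print(np.linalg.norm(x)/2,np.linalg.norm(y)/2,np.degrees(np.arctan2(x[1],x[0])),np.degrees(np.arctan2(y[1],y[0])))
R=onplane(c,f([(118,72),(363,72),(353,570),(108,570)]),.022);a=(R[0]+R[1]-R[2]-R[3]);print(R,np.degrees(np.arctan2(a[1],a[0])))
r=(R[0]+R[1])/2; a/=np.linalg.norm(a); print('pocket',r-a*.035)
```

```text
[[ 0.5511 -0.1201  0.062 ]
 [ 0.5675 -0.1175  0.062 ]
 [ 0.5722 -0.1459  0.062 ]
 [ 0.5553 -0.1485  0.062 ]] [ 0.5615 -0.133   0.062 ]
0.016853130552359583 0.02870711509194263 8.73600032600665 98.84726171075152
[[ 0.5356 -0.1012  0.022 ]
 [ 0.5771 -0.0948  0.022 ]
 [ 0.5908 -0.1845  0.022 ]
 [ 0.5462 -0.1914  0.022 ]] 97.68268390849396
pocket [ 0.561  -0.1327  0.022 ]
```

Call:
drive_tool(plan=[[[0.05,0.11,-0.3],[0,0,0]],[[0,0,-0.6],[0,0,0]],[[0,0,-0.6],[0,0,0]],[[0,0,-0.6],[0,0,0]],[[0,0,-0.6],[0,0,0]],[[0,0,-0.6],[0,0,0]],[[0,0,-0.6],[0,0,0]],[[0,0,-0.6],[0,0,0]],[[0,0,-0.4],[0,0,0]],[[0,0,-0.2],[0,0,0]],[[0,0,0],[0,0,0]],[[0,0,0],[0,0,0]],[[0,0,0],[0,0,0]]])

```text
t: 2.87
eef_pos: [0.5637, -0.1334, 0.0289]
tcp_rot: [3.139, 0.001, 1.725]
ft_force: [0.4, -0.1, 0.5]
finger_gap: 0.0513
grip_force: 0.0
```

Run:
```python
from h import *
d=snap('wrist','w2.png'); cv2.imwrite('pics/w2c.png',cv2.resize(d['color'][120:400,180:460],None,fx=2,fy=2))
```

```text
(no output)
```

View pics/w2c.png

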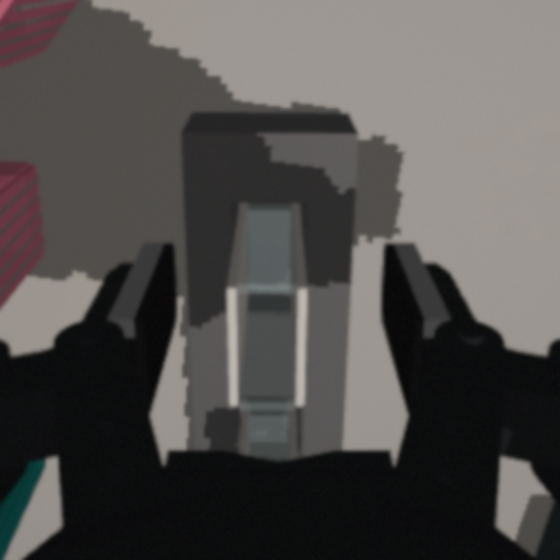

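The view shows the cell centred about 2 mm left of the finger midline: rim centre at column 266 against finger mid 278 in the 2x crop, which agrees with the measured TCP x offset. I'll correct that.

Call:
drive_tool(plan=[[[-0.05,0,-0.05],[0,0,0]],[[0,0,0],[0,0,0]],[[0,0,0],[0,0,0]]])

```text
t: 3.17
eef_pos: [0.5609, -0.1331, 0.0258]
tcp_rot: [3.141, 0.0, 1.725]
ft_force: [0.0, -0.3, -0.7]
finger_gap: 0.0514
grip_force: 0.0
```

Call:
drive_tool(plan=[[[0,0,0],[0,0,0]],[[0,0,0],[0,0,0]],[[0,0,0],[0,0,0]],[[0,0,0],[0,0,0]],[[0,0,0],[0,0,0]],[[0,0,0],[0,0,0]],[[0,0,0],[0,0,0]],[[0,0,0],[0,0,0]],[[0,0,0],[0,0,0]],[[0,0,0],[0,0,0]]], claw=0, force=30)

```text
t: 4.0
eef_pos: [0.5609, -0.133, 0.0254]
tcp_rot: [3.141, 0.0, 1.725]
ft_force: [-0.2, -0.6, 1.1]
finger_gap: 0.0154
grip_force: 31.0
```

Call:
drive_tool(plan=[[[0,0,0.2],[0,0,0]],[[0,0,0.4],[0,0,0]],[[0,0,0.6],[0,0,0]],[[0,0,0.8],[0,0,0]],[[0,0,0.8],[0,0,0]],[[0,0,0.8],[0,0,0]],[[0,0,0.8],[0,0,0]],[[-0.1,0.4,0.8],[0,0,-0.4]],[[-0.1,0.5,0.8],[0,0,-0.5]],[[-0.1,0.6,0.6],[0,0,-0.5]],[[-0.15,0.6,0.4],[0,0,-0.5]],[[-0.15,0.6,0],[0,0,-0.5]],[[-0.1,0.6,0],[0,0,-0.4]],[[-0.1,0.6,0],[0,0,-0.3]],[[-0.1,0.4,0],[0,0,-0.1]],[[0,0.2,0],[0,0,0]],[[0,0,0],[0,0,0]],[[0,0,0],[0,0,0]],[[0,0,0],[0,0,0]]])

```text
t: 5.58
eef_pos: [0.5249, 0.0461, 0.3053]
tcp_rot: [-3.142, 0.001, 1.389]
ft_force: [0.1, -1.1, 0.1]
finger_gap: 0.0157
grip_force: 30.8
```

Run:
```python
from h import *
d=snap('wrist','w3.png'); s=ctrl.observe(); print(s['eef_pos'],s['tcp_rot'],s['finger_gap'],s['grip_force'])
cv2.imwrite('pics/w3c.png',cv2.resize(d['color'][0:300,120:520],None,fx=2,fy=2,interpolation=cv2.INTER_CUBIC))
```

```text
[0.52493165 0.04600081 0.3052035 ] [-3.14146539e+00  5.23421827e-04  1.38891165e+00] 0.015480342865820361 30.8468234539032
```

View pics/w3c.png

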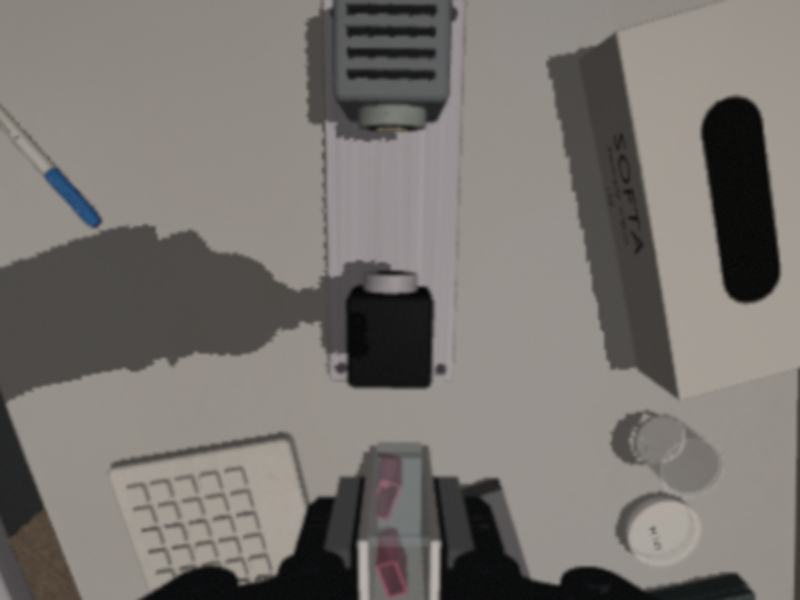

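View: detector head top at crop (347-432, 290-386), its ring front at (365-417, 272). Lamp top near edge at (337-450, 98). Base front edge at (330-451, 379).

Run:
```python
from h import *
np.set_printoptions(precision=4,suppress=True)
c=load('w3');f=lambda p:(np.array(p)+.5)/2-.5+np.array((120,0))
B=onplane(c,f([(330,379),(451,380),(463,60),(324,60)]),.012);print('base',B,np.linalg.norm(B[0]-B[1]))
D=onplane(c,f([(347,290),(432,288),(432,386),(347,386)]),.100);print('det',D,np.linalg.norm(D[0]-D[1]))
L=onplane(c,f([(336,98),(450,98),(451,10),(333,10)]),.104);print('lamp',L,np.linalg.norm(L[0]-L[1]))
r=onplane(c,f([(365,272),(417,272)]),.085);print('ring',r)
for n,x in (('B',B),('D',D),('L',L)):
    m1=(x[0]+x[1])/2;m2=(x[2]+x[3])/2;v=m2-m1;print(n,m1,m2,np.degrees(np.arctan2(v[1],v[0]))%180)
pts=np.array([(B[0]+B[1])/2,D.mean(0),L.mean(0),(L[0]+L[1])/2,(D[0]+D[1])/2])
p=np.polyfit(pts[:,1],pts[:,0],1);a=np.arctan2(1,p[0]);print('axis deg',np.degrees(a))
u=np.array([np.cos(a),np.sin(a)]);b=pts[0,:2]+.125*u;print('mid from base',b, np.polyval(p,b[1]))
# verify by projecting
n=np.array([u[1],-u[0]]);q=lambda x,y,z:[*(b+x*n+y*u),z]
print((proj(c,[q(-.045,-.125,.012),q(.045,-.125,.012),q(-.045,0,.012),q(.045,0,.012),q(-.025,-.04,.1),q(.025,-.04,.1),q(-.03,.039,.104),q(.03,.039,.104),q(0,-.04,.085),q(0,.039,.085)])-[120,0])*2)
# held cell rim
g=proj(c,[[0.525,0.046,.34]]);s=ctrl.observe()
C=onplane(c,f([(358,540),(440,540)]),s['eef_pos'][2]+.0366)
print(C)
```

```text
base [[ 0.4673  0.0094  0.012 ]
 [ 0.5536 -0.0072  0.012 ]
 [ 0.5948  0.2006  0.012 ]
 [ 0.5078  0.2167  0.012 ]] 0.08784558636516634
det [[0.5019 0.0804 0.1   ]
 [0.5485 0.073  0.1   ]
 [0.5391 0.017  0.1   ]
 [0.4905 0.026  0.1   ]] 0.0472509610623653
lamp [[0.5165 0.1778 0.104 ]
 [0.5736 0.1673 0.104 ]
 [0.5808 0.2075 0.104 ]
 [0.5234 0.2181 0.104 ]] 0.05805056065562232
ring [[0.5126 0.0869 0.085 ]
 [0.542  0.0815 0.085 ]]
B [0.5104 0.0011 0.012 ] [0.5513 0.2086 0.012 ] 78.86374529638877
D [0.5252 0.0767 0.1   ] [0.5148 0.0215 0.1   ] 79.34804658571912
L [0.5451 0.1725 0.104 ] [0.5521 0.2128 0.104 ] 80.15050513850271
axis deg 78.65123666591752
mid from base [0.535  0.1236] 0.5349287724454699
[[328.0083 378.0372]
 [451.9647 379.963 ]
 [325.2587 198.6282]
 [459.3834 200.8264]
 [344.6264 273.3407]
 [435.1636 274.7891]
 [333.3241 119.2817]
 [450.1718 121.2224]
 [390.2363 271.1727]
 [392.1082 124.5725]]
[[0.5196 0.0612 0.3418]
 [0.5351 0.0584 0.3418]]
```

Call:
drive_tool(plan=[[[0.05,0.3,0],[0,0,-0.05]],[[0.05,0.5,0],[0,0,0]],[[0.05,0.5,0],[0,0,0]],[[0.05,0.4,0],[0,0,0]],[[0.05,0.22,0],[0,0,0]],[[0,0,-0.5],[0,0,0]],[[0,0,-0.7],[0,0,0]],[[0,0,-0.8],[0,0,0]],[[0,0,-0.8],[0,0,0]],[[0,0,-0.7],[0,0,0]],[[0,0,-0.5],[0,0,0]],[[0,0,-0.3],[0,0,0]],[[0,0,0],[0,0,0]],[[0,0,0],[0,0,0]],[[0,0,0],[0,0,0]],[[0,0,0],[0,0,0]]])

```text
t: 6.97
eef_pos: [0.5361, 0.1237, 0.1347]
tcp_rot: [3.139, -0.001, 1.384]
ft_force: [-0.3, 0.0, -0.5]
finger_gap: 0.0157
grip_force: 30.9
```

Run:
```python
from h import *
d=snap('wrist','w4.png'); s=ctrl.observe(); print(s['eef_pos'],s['tcp_rot'])
e=snap('scene','s4.png')
a=cv2.resize(d['color'][100:400,170:470],(600,600),interpolation=cv2.INTER_CUBIC)
b=cv2.resize(e['color'][150:270,195:235],(200,600))
b=cv2.resize(e['color'][130:270,190:310][:, :],(200,233),interpolation=cv2.INTER_CUBIC)
cv2.imwrite('pics/w4c.png',np.hstack([a,np.vstack([b,np.zeros((367,200,3),np.uint8)])]))
```

```text
[0.53598786 0.12379678 0.1347474 ] [ 3.13898872e+00 -1.04712623e-03  1.38447902e+00]
```

View pics/w4c.png

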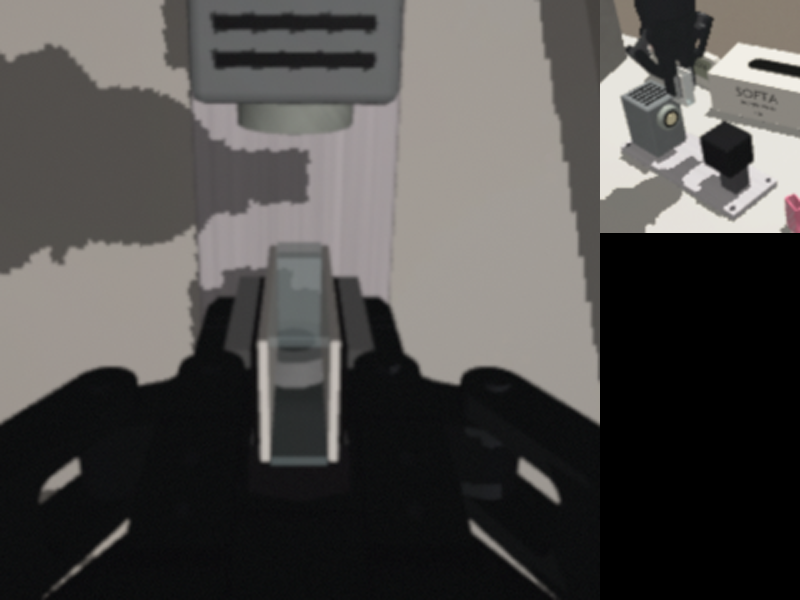

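The gripped cell is upright (rim at 258-340, 340-463). The lamp ring is at (238-353, ~130) with its top edge ahead, and the cell is clear of both heads. I'll work out the relative offset.

Run:
```python
from h import *
np.set_printoptions(precision=4,suppress=True)
c=load('w4');f=lambda p:(np.array(p)+.5)/2-.5+np.array((170,100))
a=np.radians(79.3);u=np.array([np.cos(a),np.sin(a)]);n=np.array([u[1],-u[0]])
b=np.array([.5347,.123])
def rel(P): d=P[:,:2]-b; return np.c_[d@n,d@u]*1e3
print('lamp edge',rel(onplane(c,f([(193,102),(402,102)]),.104)))
print('ring mid-height sides',rel(onplane(c,f([(238,120),(353,120)]),.075)))
print('ring bottom/front z~.075',rel(onplane(c,f([(295,133)]),.08)))
print('base sides',rel(onplane(c,f([(199,220),(391,220)]),.012)))
print('cell rim',rel(onplane(c,f([(258,340),(341,340),(340,463),(259,463)]),.1714)))
print('cell bottom front',rel(onplane(c,f([(269,245),(328,245)]),.1214)))
```

```text
lamp edge [[-28.3206  50.4964]
 [ 30.011   50.4557]]
ring mid-height sides [[-18.6679  40.1735]
 [ 19.0525  40.1433]]
ring bottom/front z~.075 [[ 0.0352 36.822 ]]
base sides [[-43.5999 -16.6639]
 [ 43.0447 -16.7603]]
cell rim [[ -6.8311  14.8651]
 [  9.1261  14.8376]
 [  9.5462 -14.1162]
 [ -7.2424 -14.0758]]
cell bottom front [[-6.8577 14.6322]
 [ 8.9849 14.6124]]
```

Call:
drive_tool(plan=[[[-0.02,0,0],[0,0,0]],[[0,0,-0.2],[0,0,0]],[[0,0,-0.3],[0,0,0]],[[0,0,-0.3],[0,0,0]],[[0,0,-0.3],[0,0,0]],[[0,0,-0.3],[0,0,0]],[[0,0,-0.2],[0,0,0]],[[0,0,-0.18],[0,0,0]],[[0,0,0],[0,0,0]],[[0,0,0],[0,0,0]],[[0,0,0],[0,0,0]],[[0,0,0],[0,0,0]],[[0,0,0],[0,0,0]],[[0,0,0],[0,0,0]]])

```text
t: 8.23
eef_pos: [0.5344, 0.1239, 0.0626]
tcp_rot: [3.141, -0.0, 1.385]
ft_force: [0.1, -0.6, 0.0]
finger_gap: 0.0153
grip_force: 30.9
```

Run:
```python
from h import *
d=snap('wrist','w5.png'); s=ctrl.observe(); print(s['eef_pos'],s['tcp_rot'],s['ft_force'])
e=snap('scene','s5.png')
a=cv2.resize(d['color'][100:350,180:460],(560,500),interpolation=cv2.INTER_CUBIC)
b=cv2.resize(e['color'][150:250,192:240],(240,500),interpolation=cv2.INTER_CUBIC)
b=cv2.resize(e['color'][160:260,205:253+12],(240,400),interpolation=cv2.INTER_CUBIC)
b=np.vstack([b,np.zeros((100,240,3),np.uint8)])
cv2.imwrite('pics/w5c.png',np.hstack([a,b]))
```

```text
[0.5342686  0.12385755 0.06252132] [ 3.14085593e+00 -3.33815028e-04  1.38482391e+00] [-0.10990686  0.44034431 -0.94852859]
```

View pics/w5c.png

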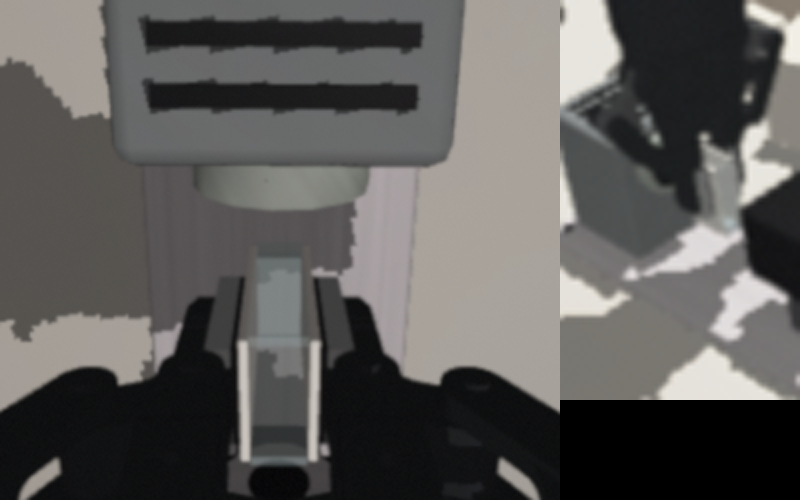

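The cell hangs between the rings with clear space all round: ring centre at column 281, cell at 279, lamp house at 282, which is about 0.5 mm off. A final small trim follows, then hand-in.

Call:
drive_tool(plan=[[[0.01,0,0.02],[0,0,0]],[[0,0,0],[0,0,0]],[[0,0,0],[0,0,0]],[[0,0,0],[0,0,0]],[[0,0,0],[0,0,0]],[[0,0,0],[0,0,0]],[[0,0,0],[0,0,0]],[[0,0,0],[0,0,0]]])

```text
t: 9.0
eef_pos: [0.5344, 0.1238, 0.0629]
tcp_rot: [-3.142, 0.0, 1.385]
ft_force: [0.5, 0.0, -0.1]
finger_gap: 0.0153
grip_force: 30.9
```

```bash
python3 -c "
from rig import ctrl
print(ctrl.observe()['eef_pos']); print(ctrl.hand_in())"
```

```text
[0.53436077 0.12378644 0.06286316]
the job is handed in; nothing more can be done
None
```

I handed the job in at about 9 s: the long cuvette is held by its frosted sides, upright between lamp and detector and by my measurements within about 1 mm of the beam centre; the forces read and the pictures showed no contact with the photometer, and I went near none of the bystanders.

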